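# Close up the row of glaze test tiles on the sample rail

## Robot

A 6-joint arm with a two-finger parallel gripper is mounted at the origin on a cart in front of the work surface, level with it; the furniture and walls round the work are solid. World frame = base frame: x ahead of the robot, y to its left, z up, the work surface at z = 0. Lengths are in mm, angles in rad, forces in N, time in s.
With the tool pointing down it reaches from about 350 to 1000 mm from the base axis. Payload 7.1 kg.
Tool frame: the origin (TCP) lies between the finger pads; the fingertips stand 14 mm ahead of it and the grasp point (between the pads) lies 5 mm behind it; z points along the fingers, y is the line along which they close (so a half turn about z gives the same grasp; the last joint's range is limited). The gripper opens to 85 mm and grips with 20 to 120 N. Pads are 22 mm wide; open, the fingers measure 114 mm over their backs; the gripper's body (76 mm by 85 mm) begins 54 mm behind the grasp point. The pads swing forward as they close: fully open they stand 13 mm farther back than shut.
Start: joints at [1.28, 0.423, 1.63, -0, 1.089, -0.019], TCP at [167.759, 602.048, 212.719] pointing down, gripper open.
Joint ranges: [-3, 3], [-0.9, 2.11], [0.09, 2.58], [-1.31, 4.45], [0.11, 2.69], [-2.54, 2.54]. Speed limits (rad/s): [2.39, 2.39, 3.01, 3.14, 3.14, 3.14].

## Interface

Orientations are given as a rotation vector (axis times angle).
In Python, from rig import env gives the robot as it stands.
- The arm moves only by the shell command python3 -m inch 'ROWS' [FORCE]. ROWS is text: rows parted by semicolons, each of 7 numbers parted by spaces: the finger opening in mm, from 0 to 85.4, then the shift along the tool's x, y, z as a fraction of full scale, then the turn, a rotation vector about the tool's x, y, z as a fraction of full scale. A call has 1 to 12 rows; each row shifts and turns the commanded pose from where the row before left it, along the tool's axes as they then stand; what a row does not reach is not made up. Full scale, the value 1, is 50 mm for a shift and 1.5 rad for a turn. A row lasts 1/10 s, in which the tool goes at most 50 mm and 8.59 degrees, less where a joint would pass 70% of its speed; a pose out of reach is approached as far as the arm can. A call with a number of a shift or a turn outside -1 to 1 is refused whole. A call with a gripper value outside its range is refused whole. The fingers move at their own pace and stop on an object; FORCE is the grip in N (left out, the last holds). Time passes only in rows, so rows that do not move let the fingers close. It gives the time, the measured TCP pose, the force, the opening and the grip force at its end, in the units of the state.
- env.observe(): the state, without advancing time (a new reading comes with each control period).
- env.capture(name): name is "scene" or "top"; returns the picture (480x640x3 uint8, blue, green, red); there is no depth.
- env.calibration(name): a dict with "fx", "fy", "cx", "cy" (pixels), "k1" (the pictures are not rectified: a ray, as slopes to the right and down, at radius r is drawn at 1 + k1 r^2 times it, then the intrinsics apply), "rvec" (rotation vector, rad) and "tvec" (3), from world to camera coordinates, as OpenCV has them. Camera axes: x right, y down, z forward; pixel columns grow to the right and rows downward; lengths in mm; the calibration is good to about 2 mm. A picture is of the moment at which its call begins. calibration takes no time and is no camera call.
- env.finish_job(): hands the job in; it is judged then, once.
The state is a dict: "time": time; "joint_positions": joint angles; "qvel": joint speeds; "joint_torque": joint torques, N m; "eef_pos": TCP position; "eef_rot": TCP orientation; "ft_force": force on the tool from outside, world axes, zero at the start; "moment": the same for the moment, N m; "gripper_width": finger opening in mm; "gripper_force": force on a finger pad.
Only numpy, scipy, OpenCV 4.12 (cv2) and the standard library are available. Lean on these libraries where they do the work, as an engineer would, in place of code of your own. Each camera call takes 0.05 s, during which the arm holds its last target. There are 200 camera calls.

## Task

Push the row of three glaze test tiles and the dark wooden block behind them along the wooden rail with your fingertips, all together as one train, until the front tile sits against the end stop and no gaps are left. Then push the red keeper round until it lies straight across the channel behind the block. Do not lift, tip over or pull apart the tiles and the block, and leave the cup, the small jar and the dropper bottle beside the rail where they stand.

Things in the scene. Friction and masses are not known exactly. Their poses are not given: they have to be found in the camera images.
- rail: Pale wooden sample rail fixed to the table, 340 x 70 mm, with a waxed channel for tiles. Origin: centre of its underside, on the table. +x runs along the channel to the end stop (darker block, 50 mm high), +z up, -y is the side facing the robot. Channel floor 8 mm above the table, y from -24.5 to +24.5 mm; walls 10 mm thick, tops 20 mm above the table. The other end (x = -170 mm) is open.
- rail_stop (a point): Point on the end stop's face that looks down the channel: x = +150 mm in the rail's frame, y = 0, on the channel floor (8 mm above the table). Same axes as the rail.
- keeper (a joint): Angle (rad) of the red keeper, a turn-button on the rail's -y wall with a vertical pivot. 0: parallel to the rail, pointing away from the end stop (-x); negative, to a hard stop at -0.6: pointing outwards; 1.571 (hard stop): straight across the channel behind the block. Grows clockwise seen from above. Turns easily (about 1 N at the peg), stays where left.
- keeper_pivot (a point): Pivot axis of the keeper, in the middle of its bar's height (27 mm above the table): x = -10 mm, y = -29.5 mm in the rail's frame. The bar is 14 mm wide and lies 22 to 32 mm above the table; it reaches 44 mm from the pivot.
- keeper_peg (a point): Middle of the red upright peg on the free end of the keeper, by which it is pushed: 36 mm from the pivot, 11 mm in diameter, it stands from 32 to 53 mm above the table; this point is 42 mm above the table.
- tile_a: L-shaped test tile (green), one of 3 alike side by side in the channel before the follower, any order, gaps 1 mm: 34 mm along the rail (x), 44 across (y), 61 high, 50 g. Origin: centre of underside, on the channel floor; axes as the rail's. Upright plate at y +5 to +14 mm, full height; foot on the -y side 6 mm high, heel 14. Row home: the front tile's origin is 17 mm from rail_stop, the third's 85.
- tile_b: L-shaped test tile (orange), one of 3 alike side by side in the channel before the follower, any order, gaps 1 mm: 34 mm along the rail (x), 44 across (y), 61 high, 50 g. Origin: centre of underside, on the channel floor; axes as the rail's. Upright plate at y +5 to +14 mm, full height; foot on the -y side 6 mm high, heel 14. Row home: the front tile's origin is 17 mm from rail_stop, the third's 85.
- tile_c: L-shaped test tile (blue), one of 3 alike side by side in the channel before the follower, any order, gaps 1 mm: 34 mm along the rail (x), 44 across (y), 61 high, 50 g. Origin: centre of underside, on the channel floor; axes as the rail's. Upright plate at y +5 to +14 mm, full height; foot on the -y side 6 mm high, heel 14. Row home: the front tile's origin is 17 mm from rail_stop, the third's 85.
- follower: Dark wooden follower block, loose in the channel behind the tiles, gap 1 mm: 46 mm along the rail (x), 46 high, 200 g. It is pushed on its flat back face (-x), 23 mm from its origin. Its foot is 45 mm wide (y) and 10 high, the block above it 34 wide (y -17 to +17), top 54 mm above the table. Origin: centre of its underside, on the channel floor; axes as the rail's. Row home: origin 125 mm from rail_stop.
- cup: Bystander: terracotta-coloured unglazed cup (65 mm across, 59 mm high) standing loose on the table near the rail. Origin: centre of its underside.
- paint_jar: Bystander: small jar with an olive-grey screw cap (55 mm across, 83 mm high) standing loose on the table near the rail. Origin: centre of its underside.
- dropper_bottle: Bystander: small brown bottle with a black dropper top (34 mm across, 102 mm high) standing loose on the table near the rail. Origin: centre of its underside.
Not all that is in view belongs to the job. Leave any yellow look-alike of the tile_b alone.

How it is judged:
By the outcome, as a careful person would: the job done as asked, in the order asked, and still so for the second after the job is handed in, with the robot touching nothing.
It also fails if it takes over 51 s, if anything falls off the work surface, if the arm or the gripper's body presses on something with over 40 N, if the wrist force passes 120 N, or if a joint passes its speed limit or range.

## Working session

There is one attempt and no reset: what is moved stays moved. The work goes in short steps, Python scripts to look and compute and a shell command to move; the robot and the scene stay as the last step left them, time stands still between calls to the robot, and variables do not carry over. Pictures are saved under pics/ and viewed, at most 10 in all, crops included, and the job is handed in when it is done.

```bash
ls; mkdir -p pics
python3 - <<'E'
from rig import env
import cv2
for n in("scene","top"):
    cv2.imwrite(f"pics/{n}0.png",env.capture(n)); print(env.calibration(n))
s=env.observe();print(s)
E
```

```text
pics
{'fx': 465.95239939022434, 'fy': 465.95239939022434, 'cx': 316.69248580399517, 'cy': 239.3794330670694, 'k1': -0.11873998903953599, 'rvec': array([ 2.21055951, -0.67596375,  0.29228302]), 'tvec': array([-403.21114694,  259.64673888,  761.53997655])}
{'fx': 491.48378849196257, 'fy': 491.48378849196257, 'cx': 322.94986121998284, 'cy': 230.47936815828808, 'k1': -0.03098523081473075, 'rvec': array([ 2.21408785, -2.21153536,  0.07125497]), 'tvec': array([ 42.7232143 , 531.51751662, 897.31480389])}
{'time': 0.1, 'joint_positions': array([ 1.27999633e+00,  4.23788171e-01,  1.63059634e+00, -3.38269271e-05,
        1.08859076e+00, -1.90165771e-02]), 'qvel': array([-5.24310337e-04, -1.63798102e-03, -3.09226555e-03, -6.88090482e-04,
       -1.71770962e-05,  5.18649553e-04]), 'joint_torque': array([-3.69548861e-04, -5.58424294e+01, -2.82443440e+01,  4.36636515e-05,
        2.97252933e-03,  1.60086080e-05]), 'eef_pos': array([167.62949641, 601.57200891, 212.01538091]), 'eef_rot': array([-4.25554235e-01, -3.11245065e+00,  2.15292559e-03]), 'ft_force': array([ 0.13118645,  0.07730315, -0.99235522]), 'moment': array([-0.00543123,  0.03011611, -0.0351761 ]), 'gripper_force': 0.0, 'gripper_width': 85.2764193018724}
```

View pics/scene0.png

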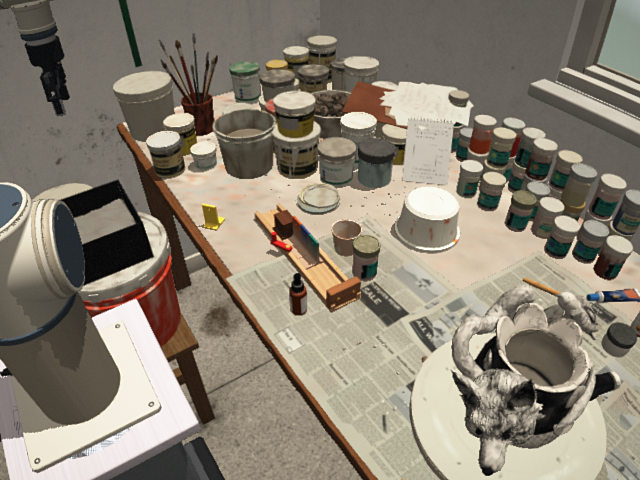

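View pics/top0.png

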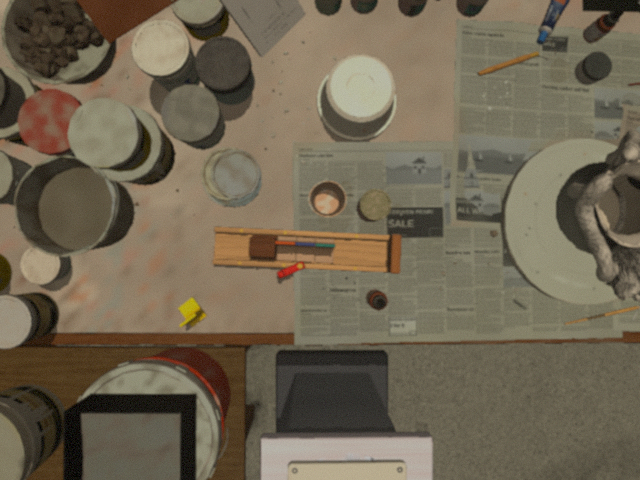

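The scene picture shows the rail running from (262,212) to the end stop at (345,292). In the top picture the rail runs from (214,247) to the stop at (395,253). The block is at (263,247), the tiles span 276–335, the keeper is at (290,270), the cup at (326,198), the jar at (374,205) and the dropper bottle at (376,299). The yellow tile at (190,312) is the look-alike, so I'll leave it alone. The orange, blue and green tiles in the channel are the ones meant. I'll enlarge both views.

Run:
```python
import cv2
a=cv2.imread("pics/top0.png")[215:315,205:415]; cv2.imwrite("pics/topc.png",cv2.resize(a,None,fx=3.8,fy=3.8,interpolation=2))
a=cv2.imread("pics/scene0.png")[195:315,245:395]; cv2.imwrite("pics/scc.png",cv2.resize(a,None,fx=5,fy=5,interpolation=2))
```

```text
(no output)
```

View pics/topc.png

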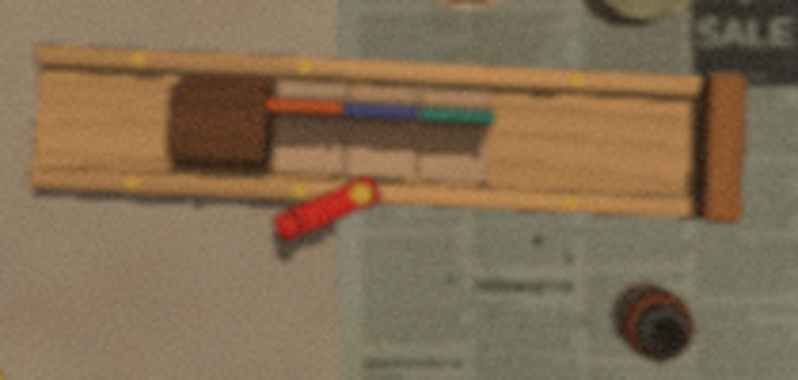

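View pics/scc.png

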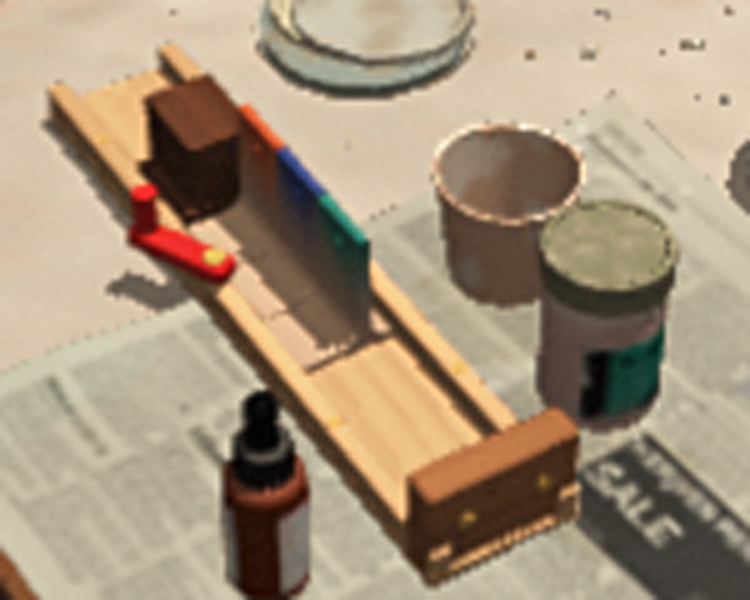

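Rail fit: I'll use corner points read from both crops. The points are the wall ends, end-stop top corners, block top corners, keeper pivot and peg. The keeper points outwards at about -0.45.

```bash
cat > h.py <<'E'
import numpy as np,cv2
from rig import env
from scipy.spatial.transform import Rotation as R
from scipy.optimize import least_squares
def proj(n,P):
    c=env.calibration(n); K=np.array([[c['fx'],0,c['cx']],[0,c['fy'],c['cy']],[0,0,1.]])
    return cv2.projectPoints(np.float64(P).reshape(-1,1,3),c['rvec'],c['tvec'],K,np.array([c['k1'],0,0,0]))[0].reshape(-1,2)
def back(n,px,z):
    return least_squares(lambda q:(proj(n,[q[0],q[1],z])-px).ravel(),[500,0]).x
def W(p,P):
    P=np.atleast_2d(np.float64(P)); c,s=np.cos(p[2]),np.sin(p[2])
    return np.c_[p[0]+c*P[:,0]-s*P[:,1],p[1]+s*P[:,0]+c*P[:,1],P[:,2]]
E
python3 - <<'E'
from h import *
T=lambda a:np.array(a)/3.8+[205,215]-0.4; S=lambda a:np.array(a)/5+[245,195]-.4
fix=[("top",T([38,45]),[-170,35,20]),("top",T([33,187]),[-170,-35,20]),("top",T([708,73]),[150,35,50]),("top",T([745,73]),[170,35,50]),
("top",T([742,220]),[170,-35,50]),("top",T([702,218]),[150,-35,50]),("top",T([361,194]),[-10,-29.5,32]),
("scene",S([50,88]),[-170,-35,20]),("scene",S([412,483]),[150,-35,50]),("scene",S([555,408]),[150,35,50]),("scene",S([580,428]),[170,35,50]),("scene",S([428,502]),[170,-35,50]),("scene",S([215,257]),[-10,-29.5,32])]
fol=[("top",T([172,78]),[-23,17,54]),("top",T([272,78]),[23,17,54]),("top",T([268,165]),[23,-17,54]),("top",T([170,162]),[-23,-17,54]),
("scene",S([147,97]),[-23,-17,54]),("scene",S([190,152]),[23,-17,54]),("scene",S([243,122]),[23,17,54]),("scene",S([206,77]),[-23,17,54])]
peg=[("top",T([288,226])),("scene",S([145,190]))]
def f(q):
    r=[]
    for n,u,P in fix: r.append(proj(n,W(q,P))[0]-u)
    for n,u,P in fol: r.append(proj(n,W(q,[P[0]+q[3],P[1],P[2]]))[0]-u)
    for n,u in peg: r.append(proj(n,W(q,[-10-36*np.cos(q[4]),-29.5+36*np.sin(q[4]),53]))[0]-u)
    return np.array(r).ravel()
q=least_squares(f,[500,50,-1.6,-90,-.4],x_scale=[100,100,1,100,1],loss='soft_l1').x
print(q); print(f(q).reshape(-1,2).round(1))
np.save("q.npy",q)
for n,p,z in(("bottle",(377,299),102),("cup",(327,196),59),("jar",(374,204),83)):print(n,back("top",p,z))
import numpy as np
for nm,P in(("folback",[q[3]-23,0,40]),("peg",[-10-36*np.cos(q[4]),-29.5+36*np.sin(q[4]),42]),("stop",[150,0,8])):print(nm,W(q,P))
print("home back rail x",150-125-23,"travel",25-q[3])
E
```

```text
[ 4.97008651e+02  7.45417084e+01 -1.61583275e+00 -7.56004140e+01
 -4.54802438e-01]
[[-1.1 -0.8]
 [-1.8  0.3]
 [ 0.4 -0.6]
 [ 1.9 -0.1]
 [ 1.1  0.8]
 [ 0.4  0.8]
 [-0.1 -0.4]
 [-1.4 -0.5]
 [-1.9 -2.4]
 [ 0.4 -1.6]
 [ 1.4  0.8]
 [ 0.7  0.6]
 [-0.3 -0.1]
 [ 0.1  1.7]
 [ 0.   2.9]
 [ 0.1 -0.6]
 [-0.4 -1. ]
 [-1.2 -0.2]
 [-0.1  0. ]
 [ 3.   0.8]
 [ 0.5 -1.2]
 [-0.  -0.2]
 [-0.6 -0.1]]
bottle [414.34336786 -44.06399448]
cup [589.98859878  37.45464464]
jar [573.90870579 -42.03506276]
folback [[501.44776003 173.04214469  40.        ]]
peg [[453.64656488 118.87940061  42.        ]]
stop [[490.25547034 -75.30619636   8.        ]]
home back rail x 2 travel 100.60041401928636
```

The fit holds up. The front tile's edge at rail x≈52 leaves 97.6 mm to the stop, plus 3 gaps of 1 mm, which agrees with the 100.6 mm follower travel. Next I'll turn the tool so that its x axis equals minus rail x and its y axis equals rail y.

```bash
cat > rel.py <<'E'
from h import *
import sys
q=np.load("q.npy"); s=env.observe(); M=R.from_rotvec(s['eef_rot']).as_matrix()
c,sn=np.cos(q[2]),np.sin(q[2]); G=np.array([[-c,-sn,0],[-sn,c,0],[0,0,-1]]).T
rx=np.array([[c,sn,0],[-sn,c,0],[0,0,1]])
d=s['eef_pos']-[q[0],q[1],0]
print("t",round(s['time'],2),"tcp in rail",(rx@d).round(1),"F rail",(rx@s['ft_force']).round(1),"w",round(s['gripper_width'],1))
Gt=np.array([[-c,-sn,0],[-sn,c,0],[0,0,-1.]]).T
print("turn/1.5",(R.from_matrix(M.T@Gt).as_rotvec()/1.5).round(3))
if len(sys.argv)>3:
    t=W(q,[float(a) for a in sys.argv[1:4]])[0]; print("shift/50 tool",(M.T@(t-s['eef_pos'])/50).round(3))
E
python3 rel.py
```

```text
t 0.1 tcp in rail [-511.7 -352.8  212. ] F rail [-0.1  0.1 -1. ] w 85.3
turn/1.5 [-0.001  0.001  0.896]
```

```bash
python3 -m inch '0 0 0 0 0 0 .09;0 0 0 0 0 0 .09;0 0 0 0 0 0 .09;0 0 0 0 0 0 .09;0 0 0 0 0 0 .09;0 0 0 0 0 0 .09;0 0 0 0 0 0 .09;0 0 0 0 0 0 .09;0 0 0 0 0 0 .09;0 0 0 0 0 0 .086;0 0 0 0 0 0 0;0 0 0 0 0 0 0' 30; python3 rel.py -128 0 100
```

```text
time: 1.3
eef_pos: [167.7, 601.8, 212.4]
eef_rot: [2.267, 2.175, -0.001]
ft_force: [0.1, -0.4, -1.0]
gripper_width: -0.2
gripper_force: 0.0
t 1.3 tcp in rail [-511.9 -352.7  212.4] F rail [ 0.4  0.1 -1. ] w -0.2
turn/1.5 [-0.     0.     0.002]
shift/50 tool [-7.702  7.028  2.252]
```

```bash
python3 -m inch '0 -.3 .3 0 0 0 0;0 -.4 .36 0 0 0 0;0 -.4 .36 0 0 0 0;0 -.4 .36 0 0 0 0;0 -.4 .36 0 0 0 0;0 -.4 .36 0 0 0 0;0 -.4 .36 0 0 0 0;0 -.4 .36 0 0 0 0;0 -.4 .36 0 0 0 0;0 -.4 .36 0 0 0 0;0 -.4 .36 0 0 0 0;0 -.4 .36 0 0 0 0'; python3 rel.py -128 0 100
```

```text
time: 2.5
eef_pos: [370.7, 355.8, 212.7]
eef_rot: [2.269, 2.173, -0.0]
ft_force: [-0.5, -0.3, -0.1]
gripper_width: 0.1
gripper_force: 0.0
t 2.5 tcp in rail [-275.3 -138.9  212.7] F rail [ 0.3 -0.4 -0.1] w 0.1
turn/1.5 [0.    0.    0.001]
shift/50 tool [-2.95   2.772  2.256]
```

```bash
python3 -m inch '0 -.4 .36 0 0 0 0;0 -.4 .36 0 0 0 0;0 -.4 .36 0 0 0 0;0 -.4 .36 0 0 0 0;0 -.4 .36 0 0 0 0;0 -.4 .36 0 0 0 0;0 -.3 .3 0 0 0 0;0 -.2 .2 0 0 0 0;0 0 0 0 0 0 0;0 0 0 0 0 0 0'; python3 rel.py -128 0 100
```

```text
time: 3.5
eef_pos: [495.9, 206.7, 212.6]
eef_rot: [-2.271, -2.171, 0.001]
ft_force: [0.3, -0.2, 0.1]
gripper_width: 0.0
gripper_force: 0.0
t 3.5 tcp in rail [-132.    -7.1  212.6] F rail [0.2 0.3 0.1] w 0.0
turn/1.5 [-0.  0. -0.]
shift/50 tool [-0.08   0.143  2.252]
```

Next I'll descend to z=100 and correct the lateral offset, then check with both cameras before lowering into the channel.

```bash
python3 -m inch '0 -.02 .04 .4 0 0 0;0 -.02 .04 .4 0 0 0;0 -.02 .04 .4 0 0 0;0 -.02 .02 .4 0 0 0;0 0 0 .4 0 0 0;0 0 0 .4 0 0 0;0 0 0 .4 0 0 0;0 0 0 .2 0 0 0;0 0 0 0 0 0 0;0 0 0 0 0 0 0'; python3 rel.py -128 0 34
python3 - <<'E'
from rig import env
import cv2,numpy as np
a=cv2.resize(env.capture("top")[195:315,185:335],None,fx=3.3,fy=3.3,interpolation=2);b=cv2.resize(env.capture("scene")[150:300,230:330],(400,600),interpolation=2)
cv2.imwrite("pics/m1.png",np.hstack([cv2.resize(a,(400,320)),b[:320]]))
E
```

```text
time: 4.5
eef_pos: [503.2, 203.1, 63.2]
eef_rot: [2.27, 2.172, 0.001]
ft_force: [0.5, -1.2, -0.4]
gripper_width: -0.0
gripper_force: 0.0
t 4.5 tcp in rail [-128.7    0.4   63.2] F rail [ 1.1  0.6 -0.4] w -0.0
turn/1.5 [ 0.    -0.     0.001]
shift/50 tool [-0.013 -0.008  0.584]
```

View pics/m1.png

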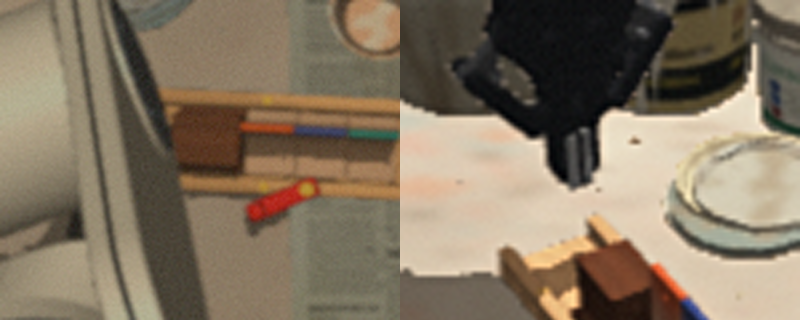

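The top crop is partly hidden by the arm. In the scene crop the fingertips are at about (575,183), which is full-image (273.7,195.7), above and behind the block. I'll check that against the projected tip.

```bash
python3 -c "
from h import *
p=env.observe()['eef_pos'];print(proj('scene',p-[0,0,14]), proj('scene',W(np.load('q.npy'),[[-170,-35,20],[-170,35,20],[-98.6,0,54]])))"
```

```text
[[273.92665283 205.77990377]] [[253.24159068 211.71559572]
 [279.50833821 202.22739245]
 [279.56339891 211.31257822]]
```

The tip appears about 10 px higher than projected. I'll lower part way and look at it enlarged with the projection marked.

```bash
python3 -m inch '0 0 0 .15 0 0 0;0 0 0 .15 0 0 0;0 0 0 .1 0 0 0;0 0 0 0 0 0 0;0 0 0 0 0 0 0'; python3 rel.py -128 0 34
python3 - <<'E'
from h import *
p=env.observe()['eef_pos'];u=proj('scene',[p-[0,0,14],p,p+[0,0,20]])
print(u)
b=cv2.resize(env.capture("scene")[160:235,235:335],None,fx=8,fy=8,interpolation=2)
for x,y in (u-[235,160]+.5)*8: cv2.drawMarker(b,(int(x),int(y)),(0,255,0),0,14,1)
cv2.imwrite("pics/m2.png",b)
E
```

```text
time: 5.1
eef_pos: [503.0, 202.5, 42.4]
eef_rot: [-2.271, -2.171, 0.001]
ft_force: [0.5, -0.3, 0.4]
gripper_width: 0.0
gripper_force: 0.0
t 5.1 tcp in rail [-128.1    0.2   42.4] F rail [0.3 0.5 0.4] w 0.0
turn/1.5 [-0.  0. -0.]
shift/50 tool [-0.001 -0.004  0.169]
[[274.39373754 213.34587009]
 [273.97576424 208.54939351]
 [273.36815659 201.55566934]]
```

View pics/m2.png

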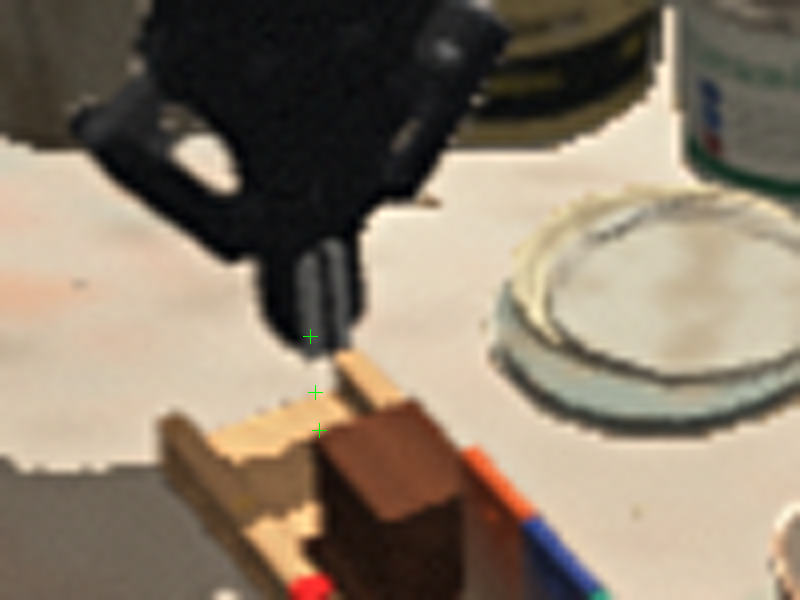

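The visible tip is at crop (320,355), but the projection puts it at (319,430). That is about 27 mm too high, or the tip is displaced. I'll compare with the start picture, where the pose was known.

Run:
```python
from h import *
p=np.array([167.63,601.57,212.0]);y=np.array([.268,.963,0])
L=[p-[0,0,1],p+50*y-[0,0,1],p-50*y-[0,0,1],p+[0,0,59],p]
u=proj('scene',L);print(u.round(1))
b=cv2.resize(cv2.imread("pics/scene0.png")[0:140,0:120],None,fx=4.2,fy=4.2,interpolation=2)
for x,y in (u+.5)*4.2: cv2.drawMarker(b,(int(x),int(y)),(0,255,0),0,12,1)
p=env.observe()['eef_pos'];g=np.array([1,-.045,0]);yy=np.array([0.045,1,0])
c=env.capture("top")[190:310,130:290]
u=proj('top',[p-[0,0,14],p+[0,0,59]])
c=cv2.resize(c,None,fx=1.8,fy=1.8)
for x,y in (u-[130,190]+.5)*1.8: cv2.drawMarker(c,(int(x),int(y)),(0,255,0),0,12,1)
o=np.zeros((588,800,3),np.uint8);o[:588,:504]=b;o[:216,510:798]=c
cv2.imwrite("pics/m3.png",o)
```

```text
[[ 66.9 118.8]
 [ 68.9 110.2]
 [ 64.8 128. ]
 [ 58.9  95.7]
 [ 66.8 118.4]]
```

View pics/m3.png

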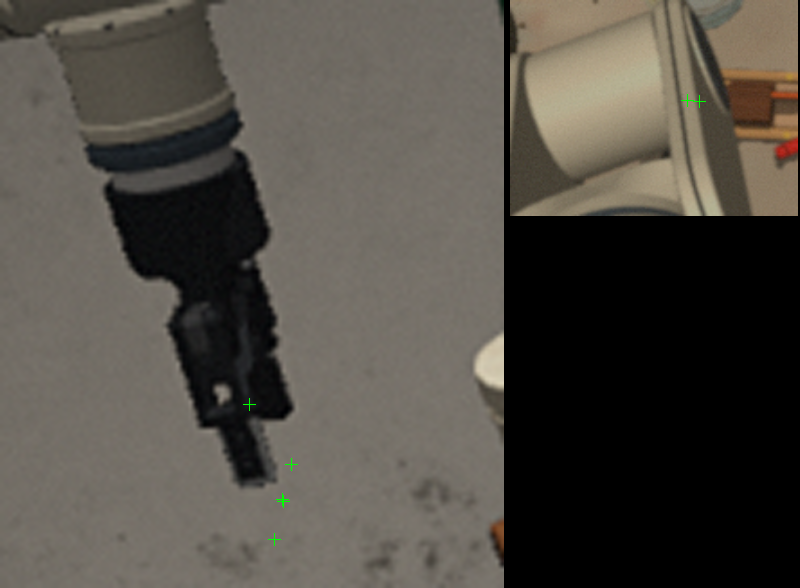

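In both pictures the hand sits about 28 mm further back along the tool axis than the reported TCP with its stated tip offset. The top view can't settle it because the arm hides the hand. I'll lower in small steps, watching the force, to find where the tips really are. The channel floor is at z=8, so by the stated geometry contact should come at TCP z=22.

```bash
python3 -m inch '0 0 0 .1 0 0 0;0 0 0 .1 0 0 0;0 0 0 .08 0 0 0;0 0 0 .04 0 0 0;0 0 0 0 0 0 0;0 0 0 0 0 0 0'; python3 -m inch '0 0 0 .02 0 0 0;0 0 0 .02 0 0 0;0 0 0 .02 0 0 0;0 0 0 0 0 0 0'; python3 rel.py
```

```text
time: 5.8
eef_pos: [503.1, 202.6, 26.6]
eef_rot: [-2.271, -2.171, 0.0]
ft_force: [-0.5, -0.3, 0.3]
gripper_width: -0.2
gripper_force: 0.0
time: 6.2
eef_pos: [503.1, 202.5, 23.6]
eef_rot: [-2.271, -2.171, 0.0]
ft_force: [0.3, 0.3, -0.2]
gripper_width: -0.3
gripper_force: 0.0
t 6.2 tcp in rail [-128.1    0.3   23.6] F rail [-0.3  0.3 -0.2] w -0.3
turn/1.5 [-0.  0.  0.]
```

```bash
python3 -m inch '0 0 0 .02 0 0 0;0 0 0 .02 0 0 0;0 0 0 .02 0 0 0;0 0 0 0 0 0 0;0 0 0 0 0 0 0'; python3 rel.py
```

```text
time: 6.7
eef_pos: [503.1, 202.5, 20.7]
eef_rot: [-2.271, -2.171, 0.0]
ft_force: [0.1, 0.1, -1.1]
gripper_width: 0.1
gripper_force: 0.0
t 6.7 tcp in rail [-128.1    0.3   20.7] F rail [-0.1  0.1 -1.1] w 0.1
turn/1.5 [-0.  0. -0.]
```

```bash
python3 -m inch '0 0 0 .02 0 0 0;0 0 0 .02 0 0 0;0 0 0 .02 0 0 0;0 0 0 0 0 0 0;0 0 0 0 0 0 0'; python3 rel.py
python3 - <<'E'
from h import *
p=env.observe()['eef_pos'];u=proj('scene',[p-[0,0,14],p+[0,0,13]])
b=cv2.resize(env.capture("scene")[160:235,235:335],None,fx=8,fy=8,interpolation=2)
for x,y in (u-[235,160]+.5)*8: cv2.drawMarker(b,(int(x),int(y)),(0,255,0),0,14,1)
cv2.imwrite("pics/m4.png",b)
E
```

```text
time: 7.2
eef_pos: [503.1, 202.5, 17.7]
eef_rot: [-2.271, -2.171, 0.0]
ft_force: [-0.1, -0.5, -0.2]
gripper_width: 0.1
gripper_force: 0.0
t 7.2 tcp in rail [-128.1    0.3   17.7] F rail [ 0.5 -0.1 -0.2] w 0.1
turn/1.5 [-0.  0. -0.]
```

View pics/m4.png

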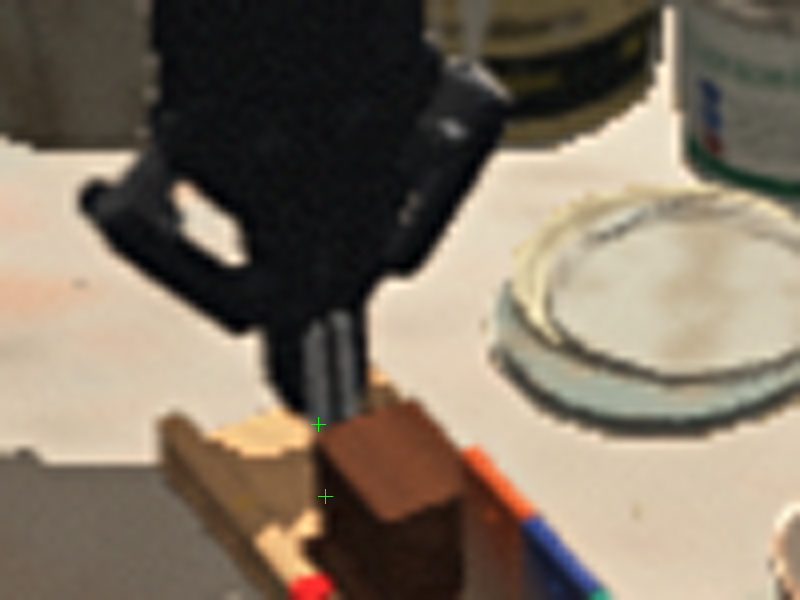

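The crop shows the tip at about (330,418), just behind the block's top edge, with no contact. So the true tip is about 13 mm above the reported TCP z, not 14 below it. I'll plan heights from the tip: 10 mm lower puts it at z≈21. Then I'll push gently with a force check.

```bash
python3 -m inch '0 0 0 .06 0 0 0;0 0 0 .06 0 0 0;0 0 0 .06 0 0 0;0 0 0 .02 0 0 0;0 0 0 0 0 0 0;0 -.08 0 0 0 0 0;0 -.08 0 0 0 0 0;0 0 0 0 0 0 0'; python3 -m inch '0 -.06 0 0 0 0 0;0 -.06 0 0 0 0 0;0 -.06 0 0 0 0 0;0 -.06 0 0 0 0 0;0 -.06 0 0 0 0 0;0 -.06 0 0 0 0 0;0 -.06 0 0 0 0 0;0 -.06 0 0 0 0 0'; python3 rel.py -9 0 8
```

```text
time: 8.05
eef_pos: [502.7, 194.0, 7.8]
eef_rot: [-2.271, -2.17, 0.0]
ft_force: [0.6, 0.0, -0.2]
gripper_width: 0.0
gripper_force: 0.0
time: 8.85
eef_pos: [501.8, 170.4, 7.8]
eef_rot: [2.271, 2.171, 0.0]
ft_force: [0.2, 1.5, 1.7]
gripper_width: 0.2
gripper_force: 1.0
t 8.85 tcp in rail [-96.    0.4   7.8] F rail [-1.5  0.1  1.7] w 0.2
turn/1.5 [ 0. -0.  0.]
shift/50 tool [-1.74  -0.009 -0.005]
```

The force is 1.5 N against the push, so the train is in contact and moving. I'll carry on.

```bash
python3 -m inch '0 -.06 0 0 0 0 0;0 -.06 0 0 0 0 0;0 -.06 0 0 0 0 0;0 -.06 0 0 0 0 0;0 -.06 0 0 0 0 0;0 -.06 0 0 0 0 0;0 -.06 0 0 0 0 0;0 -.06 0 0 0 0 0;0 -.06 0 0 0 0 0;0 -.06 0 0 0 0 0;0 -.06 0 0 0 0 0;0 -.06 0 0 0 0 0'; python3 rel.py;  python3 -m inch '0 -.06 0 0 0 0 0;0 -.06 0 0 0 0 0;0 -.06 0 0 0 0 0;0 -.06 0 0 0 0 0;0 -.06 0 0 0 0 0;0 -.06 0 0 0 0 0;0 -.06 0 0 0 0 0;0 -.06 0 0 0 0 0;0 -.04 0 0 0 0 0'; python3 rel.py -9 0 8
```

```text
time: 10.05
eef_pos: [500.1, 134.4, 7.7]
eef_rot: [2.271, 2.171, 0.0]
ft_force: [0.1, 4.2, 2.2]
gripper_width: -0.3
gripper_force: 1.4
t 10.05 tcp in rail [-59.9   0.4   7.7] F rail [-4.2 -0.1  2.2] w -0.3
turn/1.5 [ 0. -0.  0.]
time: 10.95
eef_pos: [498.8, 108.3, 7.7]
eef_rot: [-2.271, -2.171, 0.0]
ft_force: [-0.2, 2.7, 1.8]
gripper_width: -0.1
gripper_force: 1.3
t 10.95 tcp in rail [-33.8   0.3   7.7] F rail [-2.6 -0.3  1.8] w -0.1
turn/1.5 [-0.  0. -0.]
shift/50 tool [-0.497 -0.006 -0.006]
```

Now the last 25 mm, slowly and in short calls, until the force rises.

```bash
python3 -m inch '0 -.04 0 0 0 0 0;0 -.04 0 0 0 0 0;0 -.04 0 0 0 0 0;0 -.04 0 0 0 0 0;0 -.04 0 0 0 0 0;0 -.04 0 0 0 0 0;0 -.04 0 0 0 0 0;0 -.04 0 0 0 0 0;0 -.02 0 0 0 0 0'; python3 -m inch '0 -.02 0 0 0 0 0;0 -.02 0 0 0 0 0;0 -.02 0 0 0 0 0'; python3 rel.py -9 0 8
```

```text
time: 11.85
eef_pos: [498.1, 91.5, 7.7]
eef_rot: [-2.271, -2.171, 0.0]
ft_force: [-0.3, 3.4, 1.0]
gripper_width: -0.1
gripper_force: 1.2
time: 12.15
eef_pos: [498.0, 88.6, 7.7]
eef_rot: [-2.271, -2.171, 0.0]
ft_force: [0.3, 2.5, 1.2]
gripper_width: -0.0
gripper_force: 1.1
t 12.15 tcp in rail [-14.1   0.3   7.7] F rail [-2.6  0.2  1.2] w -0.0
turn/1.5 [-0.  0.  0.]
shift/50 tool [-0.101 -0.006 -0.006]
```

```bash
python3 -m inch '0 -.02 0 0 0 0 0;0 -.02 0 0 0 0 0;0 -.02 0 0 0 0 0'; python3 -m inch '0 -.02 0 0 0 0 0;0 -.02 0 0 0 0 0'; python3 rel.py
```

```text
time: 12.45
eef_pos: [497.8, 85.6, 7.7]
eef_rot: [-2.271, -2.171, 0.0]
ft_force: [0.2, 2.1, 1.3]
gripper_width: 0.2
gripper_force: 1.1
time: 12.65
eef_pos: [497.8, 83.9, 7.8]
eef_rot: [-2.271, -2.17, -0.001]
ft_force: [-0.5, 10.0, 1.7]
gripper_width: 0.0
gripper_force: 4.8
t 12.65 tcp in rail [-9.4  0.4  7.8] F rail [-9.9 -0.9  1.7] w 0.0
turn/1.5 [ 0. -0. -0.]
```

The force rose to 10 N at TCP rail x = -9.4 (expected about -9), so the train is against the stop. One small press, then back off, rise, and go over the peg to its outer side.

```bash
python3 -m inch '0 -.01 0 0 0 0 0;0 0 0 0 0 0 0;0 .04 0 0 0 0 0;0 .1 0 0 0 0 0;0 .16 0 0 0 0 0;0 0 0 -.3 0 0 0;0 0 0 -.4 0 0 0;0 0 0 -.4 0 0 0;0 0 0 0 0 0 0'; python3 rel.py -40 -78 66
```

```text
time: 13.55
eef_pos: [500.1, 98.8, 64.7]
eef_rot: [2.269, 2.17, 0.005]
ft_force: [0.5, -0.2, 0.3]
gripper_width: -0.0
gripper_force: 0.0
t 13.55 tcp in rail [-24.4   2.   64.7] F rail [0.1 0.5 0.3] w -0.0
turn/1.5 [ 0.003 -0.001  0.   ]
shift/50 tool [ 0.313 -1.6   -0.031]
```

```bash
python3 -m inch '0 .1 -.3 0 0 0 0;0 .1 -.4 0 0 0 0;0 .1 -.4 0 0 0 0;0 0 -.4 0 0 0 0;0 0 -.1 0 0 0 0;0 0 0 0 0 0 0;0 0 0 0 0 0 0'; python3 rel.py -40 -78 25
python3 - <<'E'
from h import *
p=env.observe()['eef_pos'];u=proj('scene',[p+[0,0,13]])
b=cv2.resize(env.capture("scene")[190:315,235:365],None,fx=4.5,fy=4.5,interpolation=2)
for x,y in (u-[235,190]+.5)*4.5: cv2.drawMarker(b,(int(x),int(y)),(0,255,0),0,14,1)
cv2.imwrite("pics/m5.png",b)
E
```

```text
time: 14.25
eef_pos: [419.8, 116.9, 62.6]
eef_rot: [2.27, 2.171, 0.001]
ft_force: [-0.0, 0.4, 0.8]
gripper_width: 0.1
gripper_force: 0.0
t 14.25 tcp in rail [-38.9 -79.   62.6] F rail [-0.4 -0.1  0.8] w 0.1
turn/1.5 [ 0. -0.  0.]
shift/50 tool [0.022 0.02  0.751]
```

View pics/m5.png

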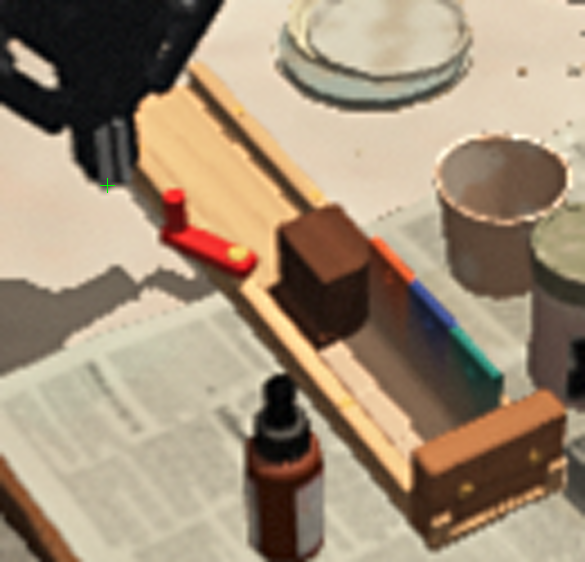

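The crop shows the row packed against the stop (block at about (325,275), green tile next to the stop) and the keeper still out. The fingertips at (115,182) match the corrected tip mark. I'll lower to tip z≈39, which clears the bar and still catches the peg, then push in rail +y.

```bash
python3 -m inch '0 0 0 .2 0 0 0;0 0 0 .3 0 0 0;0 0 0 .2 0 0 0;0 0 0 .05 0 0 0;0 0 0 0 0 0 0;0 0 .06 0 0 0 0;0 0 .06 0 0 0 0;0 0 .06 0 0 0 0;0 0 .06 0 0 0 0;0 0 .06 0 0 0 0;0 0 .06 0 0 0 0'; python3 rel.py; python3 -m inch '0 0 .06 0 0 0 0;0 0 .06 0 0 0 0;0 0 .06 0 0 0 0;0 0 .06 0 0 0 0;0 0 .06 0 0 0 0;0 0 .06 0 0 0 0'; python3 rel.py -39 -26 25
```

```text
time: 15.4
eef_pos: [437.1, 116.0, 25.3]
eef_rot: [-2.271, -2.17, 0.001]
ft_force: [-2.3, 2.5, 1.6]
gripper_width: -0.4
gripper_force: 1.3
t 15.4 tcp in rail [-38.7 -61.7  25.3] F rail [-2.4 -2.4  1.6] w -0.4
turn/1.5 [-0. -0. -0.]
time: 16.0
eef_pos: [455.5, 115.1, 25.2]
eef_rot: [2.271, 2.171, 0.0]
ft_force: [-1.3, 0.7, 1.1]
gripper_width: -0.2
gripper_force: 0.6
t 16.0 tcp in rail [-38.6 -43.3  25.2] F rail [-0.6 -1.3  1.1] w -0.2
turn/1.5 [0. 0. 0.]
shift/50 tool [0.007 0.346 0.004]
```

```bash
python3 -m inch '0 0 .06 0 0 0 0;0 0 .06 0 0 0 0;0 0 .06 0 0 0 0;0 0 .06 0 0 0 0;0 0 .06 0 0 0 0;0 0 .04 0 0 0 0;0 0 0 0 0 0 0'; python3 rel.py;  python3 -m inch '0 0 -.1 0 0 0 0;0 .1 -.1 0 0 0 0;0 .2 0 0 0 0 0;0 .2 0 0 0 0 0;0 .1 .1 0 0 0 0;0 0 .2 0 0 0 0;0 0 .2 0 0 0 0;0 0 .16 0 0 0 0;0 0 0 0 0 0 0'; python3 rel.py -26 2 25
```

```text
time: 16.7
eef_pos: [472.4, 114.3, 25.2]
eef_rot: [2.271, 2.171, 0.0]
ft_force: [-1.0, -0.9, -0.1]
gripper_width: 0.2
gripper_force: 0.6
t 16.7 tcp in rail [-38.6 -26.4  25.2] F rail [ 1.  -1.  -0.1] w 0.2
turn/1.5 [ 0. -0. -0.]
time: 17.6
eef_pos: [498.3, 143.1, 25.3]
eef_rot: [2.271, 2.169, 0.002]
ft_force: [-0.1, 0.8, -0.5]
gripper_width: 0.1
gripper_force: 0.0
t 17.6 tcp in rail [-68.6  -1.8  25.3] F rail [-0.8 -0.2 -0.5] w 0.1
turn/1.5 [ 0.001 -0.    -0.001]
shift/50 tool [-0.851  0.076  0.006]
```

```bash
python3 -m inch '0 -.08 0 0 0 0 0;0 -.08 0 0 0 0 0;0 -.06 0 0 0 0 0;0 -.06 0 0 0 0 0;0 -.06 .01 0 0 0 0;0 -.06 .01 0 0 0 0;0 -.06 .01 0 0 0 0;0 -.06 .01 0 0 0 0;0 -.06 .01 0 0 0 0;0 -.06 .01 0 0 0 0;0 -.06 .01 0 0 0 0;0 -.06 .01 0 0 0 0'; python3 rel.py -26 2 25
```

```text
time: 18.8
eef_pos: [498.4, 104.7, 25.1]
eef_rot: [-2.271, -2.171, 0.001]
ft_force: [0.3, 1.2, 0.5]
gripper_width: 0.0
gripper_force: 0.7
t 18.8 tcp in rail [-30.2  -0.   25.1] F rail [-1.2  0.2  0.5] w 0.0
turn/1.5 [-0.  0. -0.]
shift/50 tool [-0.084  0.04   0.001]
```

```bash
python3 -m inch '0 -.03 0 0 0 0 0;0 -.02 0 0 0 0 0;0 -.02 0 0 0 0 0'; python3 rel.py -26 2 25
```

```text
time: 19.1
eef_pos: [498.4, 101.5, 25.1]
eef_rot: [-2.271, -2.171, 0.0]
ft_force: [1.0, 2.3, -0.2]
gripper_width: -0.1
gripper_force: 1.2
t 19.1 tcp in rail [-27.    0.2  25.1] F rail [-2.4  0.9 -0.2] w -0.1
turn/1.5 [-0.  0. -0.]
shift/50 tool [-0.02   0.036  0.003]
```

```bash
python3 -m inch '0 -.02 0 0 0 0 0;0 -.01 0 0 0 0 0;0 0 0 0 0 0 0'; python3 rel.py -26 2 25
```

```text
time: 19.4
eef_pos: [498.5, 101.0, 25.2]
eef_rot: [-2.271, -2.17, -0.001]
ft_force: [-0.4, 8.4, -0.4]
gripper_width: -0.3
gripper_force: 3.8
t 19.4 tcp in rail [-26.5   0.3  25.2] F rail [-8.3 -0.8 -0.4] w -0.3
turn/1.5 [ 0.    -0.001 -0.   ]
shift/50 tool [-0.01   0.035  0.004]
```

The force reached 8 N at TCP x = -26.5, exactly where the hard stop should be. I'll back off along the rail, rise well clear and check.

```bash
python3 -m inch '0 .06 0 0 0 0 0;0 .2 0 0 0 0 0;0 .3 0 0 0 0 0;0 .1 0 -.3 0 0 0;0 .2 0 -.4 0 0 0;0 .4 0 -.4 0 0 0;0 .4 0 -.4 0 0 0;0 .4 0 -.4 0 0 0;0 .4 0 -.4 0 0 0;0 .4 0 0 0 0 0;0 0 0 0 0 0 0;0 0 0 0 0 0 0'
python3 - <<'E'
from h import *
b=cv2.resize(env.capture("scene")[190:315,245:395],(480,400),interpolation=2)
c=cv2.resize(env.capture("top")[175:325,240:420],(300,250),interpolation=2)
o=np.zeros((400,785,3),np.uint8);o[:,:480]=b;o[:250,485:]=c;cv2.imwrite("pics/m6.png",o)
E
```

```text
time: 20.6
eef_pos: [504.2, 243.5, 139.9]
eef_rot: [-2.269, -2.173, 0.002]
ft_force: [-0.6, 0.2, 0.1]
gripper_width: -0.3
gripper_force: 0.0
```

View pics/m6.png

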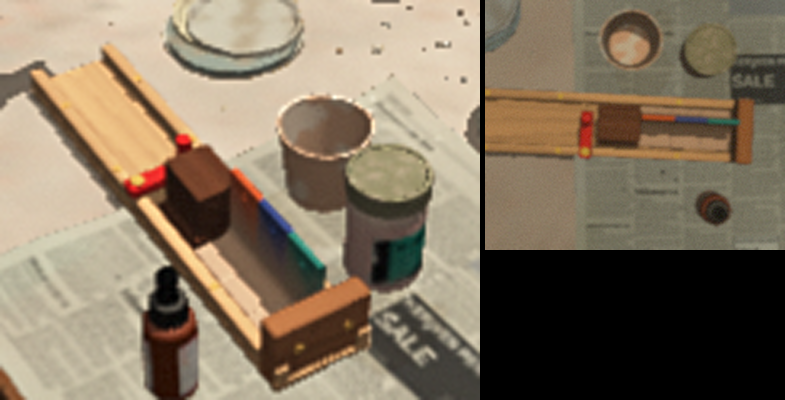

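The picture shows the row packed against the stop, with the green tile at the stop. The keeper lies straight across behind the block at (586,133) in the right panel, and the cup, jar and bottle haven't moved. Handing in.

```bash
python3 -c "
from rig import env
print(env.finish_job())"
```

```text
the job is handed in; nothing more can be done
None
```

The job is done and handed in: the tiles and block are packed against the end stop with no visible gaps, the red keeper is straight across behind the block, and the cup, jar and bottle were not moved (about 21 s used of 51 s).

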